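Put the heels up on the rack by height

ROBOT

A 7-joint arm with a two-finger parallel gripper is mounted at the origin on the work surface. World frame = base frame: x ahead of the robot, y to its left, z up, the work surface at z = 0. Lengths are in m, angles in rad, forces in N, time in s.
With the tool pointing down it reaches from about 0.4 to 0.85 m from the base axis. Payload 10.4 kg.
Tool frame: the origin (TCP) lies midway between the tips of the shut fingers; the grasp point (between the pads) lies 19 mm behind it (grasp_offset is the distance from the TCP to the grasp point, in m); z points along the fingers, y is the line along which they close (so a half turn about z gives the same grasp; the last joint's range is limited). The gripper opens to 85 mm and grips with 20 to 120 N. Pads are 22 mm wide; open, the fingers measure 114 mm over their backs; the gripper's body (76 mm by 85 mm) begins 54 mm behind the grasp point. The pads swing forward as they close: fully open they stand 13 mm farther back than shut.
Start: joints at [1.142, 0.332, -0.065, 1.46, 0.022, 1.35, -0.088], TCP at [0.247, -0.574, 0.231] pointing down, gripper open.
Joint ranges: [-2.6, 2.6], [-0.5, 2.12], [-1.47, 1.34], [0.16, 2.42], [-1.27, 4.41], [0.06, 2.06], [-2.6, 2.6]. Speed limits (rad/s): [2.22, 2.22, 2.79, 2.79, 3.14, 3.14, 3.14].

INTERFACE

Orientations are given as a unit quaternion [w, x, y, z].
In Python, from cell import state, capture, calibration, sign_off, grasp_offset gives the robot as it stands.
- The arm moves only by the tool move_arm, never from a script. Its argument "targets" is text: rows parted by semicolons, each of 5 numbers parted by spaces: the shift along the tool's x, y, z each as a share of 0.12 m, from -1 to 1, then the turn about the tool's z as a share of 360 degrees, from -1 to 1, then the gripper command: -1 is fully open, 1 is shut, values between are in proportion. A call has 1 to 20 rows; each row is the pose to reach, as a shift and turn from the pose commanded when the call began, along the tool's axes at that moment, turning the shorter way round; what a row does not reach only later rows make up. A row lasts 1/8 s, in which the tool goes at most 62.5 mm and 10.7 degrees, less where a joint would pass 70% of its speed; a pose out of reach is approached as far as the arm can. A call with a number of a shift or a turn outside -1 to 1 is refused whole. A call with a gripper value outside its range is refused whole. The fingers move at their own pace and stop on an object; "newtons" is the grip in N (left out, the last holds). Time passes only in rows, so rows that repeat a pose let the fingers close. It gives the time, the measured TCP pose, the force, the opening and the grip force at its end, in the units of the state.
- state(): the state, without advancing time (a new reading comes with each control period).
- capture(name): name is "scene" or "top"; returns (picture, depth): 480x640x3 uint8, red, green, blue; 480x640 float32, m along the optical axis (not along the pixel's ray), 0 where there is no reading.
- calibration(name): a dict with "fx", "fy", "cx", "cy" (pixels), "extrinsics" (4x4, takes a point from camera to world coordinates). Camera axes: x right, y down, z forward; pixel columns grow to the right and rows downward; lengths in m; the calibration is good to about 2 mm. A picture is of the moment at which its call begins. calibration takes no time and is no camera call.
- sign_off(): hands the job in; it is judged then, once.
The state is a dict: "time": time; "joints": joint angles; "joint_vel": joint speeds; "joint_efforts": joint torques, N m; "position": TCP position; "eef_rot": TCP orientation; "wrist_force": force on the tool from outside, world axes, zero at the start; "torque": the same for the moment, N m; "grip_width": finger opening in m; "grip_force": force on a finger pad.
Only numpy, scipy, OpenCV 4.12 (cv2) and the standard library are available. Lean on these libraries where they do the work, as an engineer would, in place of code of your own. Each camera call takes 0.05 s, during which the arm holds its last target. There are 200 camera calls.

TASK

The heel rack carries the lowest heel at one end and the highest at the other, with four empty cork marks between them. Stand the four loose heels on the marks, one in the middle of each, upright and square to the rack, so that the row climbs steadily in height from the lowest heel to the highest. Leave the two end heels where they stand.

Things in the scene. Friction and masses are not known exactly. Their poses are not given: they have to be found in the camera images.
- heel_44_mid (a point): Loose stacked-leather block heel, 44 mm high, standing upright on its black rubber top piece (broad nailing seat up). Brown, D-shaped from above: seat 48 mm wide (along its y) and 52 mm long (along its x), flat breast facing its -x, rounded back at its +x; the walls draw in by 2 degrees a side towards the foot (0.7 mm of width per 10 mm of height). The point is its centre, 22 mm above its underside, z up; 29 to 54 g.
- heel_58_mid (a point): Loose stacked-leather block heel, 58 mm high, standing upright on its black rubber top piece (broad nailing seat up). Brown, D-shaped from above: seat 48 mm wide (along its y) and 52 mm long (along its x), flat breast facing its -x, rounded back at its +x; the walls draw in by 2 degrees a side towards the foot (0.7 mm of width per 10 mm of height). The point is its centre, 29 mm above its underside, z up; 39 to 71 g.
- heel_72_mid (a point): Loose stacked-leather block heel, 72 mm high, standing upright on its black rubber top piece (broad nailing seat up). Brown, D-shaped from above: seat 48 mm wide (along its y) and 52 mm long (along its x), flat breast facing its -x, rounded back at its +x; the walls draw in by 2 degrees a side towards the foot (0.7 mm of width per 10 mm of height). The point is its centre, 36 mm above its underside, z up; 48 to 88 g.
- heel_86_mid (a point): Loose stacked-leather block heel, 86 mm high, standing upright on its black rubber top piece (broad nailing seat up). Brown, D-shaped from above: seat 48 mm wide (along its y) and 52 mm long (along its x), flat breast facing its -x, rounded back at its +x; the walls draw in by 2 degrees a side towards the foot (0.7 mm of width per 10 mm of height). The point is its centre, 43 mm above its underside, z up; 58 to 105 g.
- heel_low_mid (a point): The lowest heel, 30 mm high, same make and axes, already standing on one end place of the rack (either end); it marks that end of the row and stays there. The point is its centre, 15 mm above its underside.
- heel_high_mid (a point): The highest heel, 100 mm high, same make and axes, already standing on one end place of the rack (either end); it marks that end of the row and stays there. The point is its centre, 50 mm above its underside.
- place_a: Empty place on the heel rack: a cork mark 72 x 70 mm inlaid level in the rack's board, one of four in a row at 92 mm spacing between the two occupied end places. Origin at the mark's centre on the board's top, 18 mm above the bench; y runs along the row, +x towards the rack's steel rail, a round bar 51 mm behind the mark's centre whose top is 46 mm above the bench. All four marks are alike.
- place_b: Empty place on the heel rack: a cork mark 72 x 70 mm inlaid level in the rack's board, one of four in a row at 92 mm spacing between the two occupied end places. Origin at the mark's centre on the board's top, 18 mm above the bench; y runs along the row, +x towards the rack's steel rail, a round bar 51 mm behind the mark's centre whose top is 46 mm above the bench. All four marks are alike.
- place_c: Empty place on the heel rack: a cork mark 72 x 70 mm inlaid level in the rack's board, one of four in a row at 92 mm spacing between the two occupied end places. Origin at the mark's centre on the board's top, 18 mm above the bench; y runs along the row, +x towards the rack's steel rail, a round bar 51 mm behind the mark's centre whose top is 46 mm above the bench. All four marks are alike.
- place_d: Empty place on the heel rack: a cork mark 72 x 70 mm inlaid level in the rack's board, one of four in a row at 92 mm spacing between the two occupied end places. Origin at the mark's centre on the board's top, 18 mm above the bench; y runs along the row, +x towards the rack's steel rail, a round bar 51 mm behind the mark's centre whose top is 46 mm above the bench. All four marks are alike.

How it is judged:
By the outcome, as a careful person would: the job done as asked, in the order asked, and still so for the second after the job is handed in, with the robot touching nothing.
It also fails if it takes over 104 s, if anything falls off the work surface, if the arm or the gripper's body presses on something with over 40 N, if the wrist force passes 120 N, or if a joint passes its speed limit or range.

## Working session

There is one attempt and no reset: what is moved stays moved. The work goes in short steps, Python scripts to look and compute and a tool call to move; the robot and the scene stay as the last step left them, time stands still between calls to the robot, and variables do not carry over. Pictures are saved under pics/ and viewed, at most 14 in all, crops included, and the job is handed in when it is done.

Besides the shell and the picture viewer there is one more tool, called after "Request:" as name(argument=value, ...) on one line, values as JSON. move_arm: Moves the arm, as the interface text tells. Shift numbers are shares of 0.12 m and turn numbers shares of 360 degrees, none past 1 either way. Its arguments: {"type":"object","properties":{"targets":{"type":"string"},"newtons":{"type":"number"}},"required":["targets"]}

```bash
ls; mkdir -p pics; python3 - <<'E'
from cell import *
import cv2,numpy as np
s=state();print({k:np.round(v,3).tolist() for k,v in s.items()}, grasp_offset)
for n in("scene","top"):
    p,d=capture(n);cv2.imwrite(f"pics/{n}0.png",p[:,:,::-1]);np.savez(f"{n}0.npz",p=p,d=d)
    c=calibration(n);print(n,c["fx"],c["fy"],c["cx"],c["cy"]);print(np.round(c["extrinsics"],3), (d>0).mean())
E
```

```text
pics
{'time': 0.0, 'joints': [1.142, 0.333, -0.065, 1.461, 0.022, 1.35, -0.089], 'joint_vel': [0.0, 0.001, 0.0, 0.001, -0.001, 0.0, 0.001], 'joint_efforts': [0.0, -62.545, 0.049, -39.161, 0.016, 0.01, -0.0], 'position': [0.247, -0.574, 0.23], 'eef_rot': [-0.001, 0.979, 0.202, -0.0], 'wrist_force': [-0.132, 0.161, 0.111], 'torque': [0.042, 0.06, 0.015], 'grip_force': 0.0, 'grip_width': 0.085} 0.0187
scene 545.2017767065082 545.2017767065082 310.6362910494484 241.74889534346113
[[ 0.713  0.421 -0.561  1.173]
 [ 0.701 -0.417  0.578 -0.626]
 [ 0.01  -0.806 -0.592  0.723]
 [ 0.     0.     0.     1.   ]] 0.9901302083333333
top 493.67705345472484 493.67705345472484 318.6566932896893 239.82602152481655
[[ 0.053 -0.976  0.213  0.331]
 [-0.999 -0.052  0.008  0.003]
 [ 0.003 -0.213 -0.977  1.002]
 [ 0.     0.     0.     1.   ]] 0.9961360677083333
```

View pics/scene0.png

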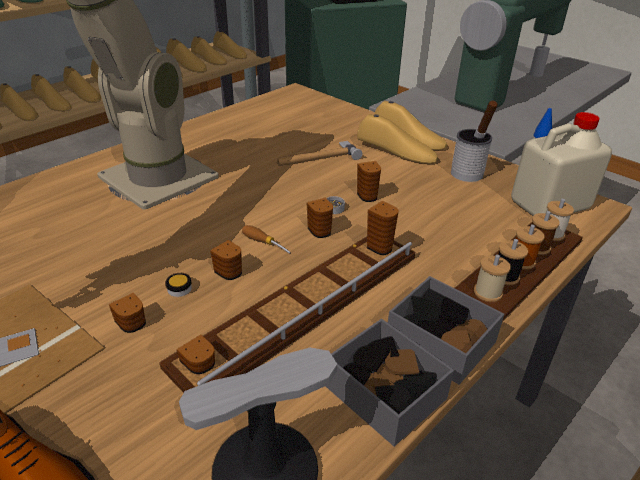

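View pics/top0.png

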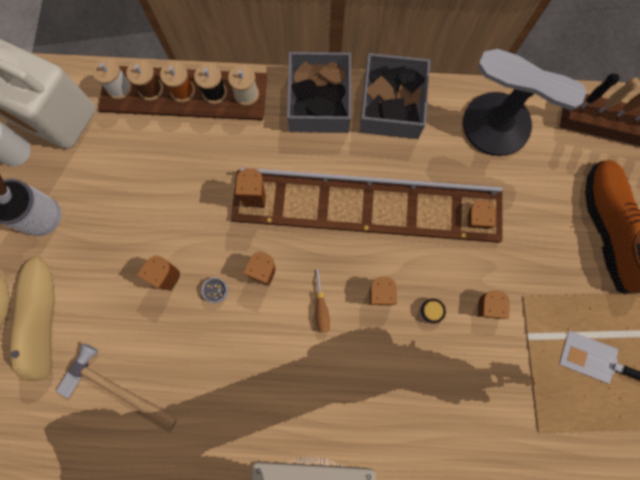

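```bash
cat > h.py <<'E'
import numpy as np,cv2
from cell import *
def world(name,d):
    c=calibration(name);v,u=np.mgrid[:480,:640]
    P=np.stack([(u-c["cx"])/c["fx"]*d,(v-c["cy"])/c["fy"]*d,d],-1)
    E=c["extrinsics"];return P@E[:3,:3].T+E[:3,3]
def ray(name,uv,z):
    c=calibration(name);E=c["extrinsics"];uv=np.atleast_2d(uv)
    r=np.c_[(uv[:,0]-c["cx"])/c["fx"],(uv[:,1]-c["cy"])/c["fy"],np.ones(len(uv))]@E[:3,:3].T
    return E[:3,3]+r*((z-E[2,3])/r[:,2])[:,None]
def tops(p,d,name="top"):
    """seat faces: connected regions close to the local highest height"""
    W=world(name,d);hsv=cv2.cvtColor(p,cv2.COLOR_RGB2HSV)
    out=[]
    m=((W[...,2]>.024)&(W[...,0]>.3)&(W[...,0]<.75)&(abs(W[...,1])<.5)).astype(np.uint8)
    n,l,st,_=cv2.connectedComponentsWithStats(m)
    for i in range(1,n):
        if st[i,4]<250: continue
        z=W[...,2][l==i];h=np.percentile(z,90)
        t=((l==i)&(abs(W[...,2]-h)<.006)).astype(np.uint8)
        k=np.argwhere(t)[:,::-1]
        q=ray(name,k,h)[:,:2]
        (c,wh,a)=cv2.minAreaRect((q*1000).astype(np.float32))
        out.append((h,q,np.array(c)/1000,wh,a,k.mean(0)))
    return out
E
python3 - <<'E'
from h import *
D=np.load("top0.npz");p,d=D["p"],D["d"]
for h,q,c,wh,a,k in tops(p,d): print(round(h,4),k.round(0),len(q),"rect",c.round(4),np.round(wh,1),round(a,1),"mean",q.mean(0).round(4))
tiles=[]
for u,v in[(160,272),(261,267),(384,291),(496,304),(250,185),(483,212)]:
    tiles.append(cv2.resize(p[v-25:v+25,u-25:u+25,::-1],(260,260),interpolation=cv2.INTER_CUBIC))
cv2.imwrite("pics/t.png",np.vstack([np.hstack(tiles[:3]),np.hstack(tiles[3:])]))
hsv=cv2.cvtColor(p,cv2.COLOR_RGB2HSV)
for u,v in[(300,203),(345,205),(390,210),(435,212),(323,190)]: print(hsv[v-2:v+3,u-2:u+3].reshape(-1,3).mean(0),p[v,u])
E
```

```text
0.1181 [249. 182.] 644 rect [0.6289 0.1482] [53.3 48.6] 3.1 mean [0.6278 0.1473]
0.0499 [483. 213.] 577 rect [ 0.6122 -0.3145] [48.  52.9] 89.3 mean [ 0.6105 -0.3145]
0.0733 [260. 266.] 639 rect [0.4785 0.1196] [48.5 52.1] 71.1 mean [0.4767 0.1202]
0.0869 [154. 270.] 672 rect [0.4579 0.3134] [49.2 51.9] 62.1 mean [0.4565 0.3142]
0.0598 [383. 291.] 648 rect [ 0.4459 -0.1183] [52.2 47.8] 1.7 mean [ 0.4437 -0.1181]
0.046 [496. 304.] 631 rect [ 0.4329 -0.3366] [48.2 52.2] 88.4 mean [ 0.4314 -0.3374]
[ 15.12 120.44 159.48] [160 122  84]
[ 15.08 119.92 160.24] [160 122  84]
[ 15.08 120.84 157.56] [156 118  82]
[ 15.04 121.44 157.2 ] [156 118  81]
[ 10.2  159.24  78.56] [78 45 28]
```

View pics/t.png

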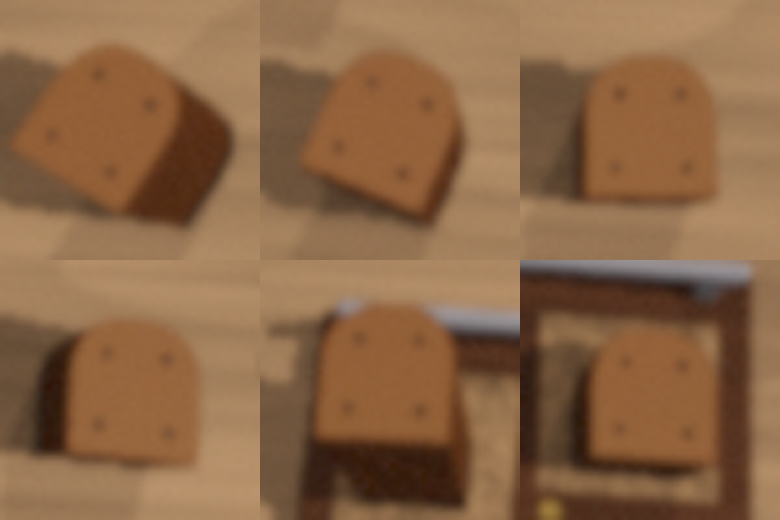

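```bash
cat > plan.py <<'E'
"""plan.py x y z yawdeg : shares from the present pose to the target TCP pose"""
import sys
from h import *
from scipy.spatial.transform import Rotation as R
s=state();w,a,b,c=s["eef_rot"];r=R.from_quat([a,b,c,w]);X=r.apply([1,0,0]);Z=r.apply([0,0,1])
yaw=np.degrees(np.arctan2(X[1],X[0]))
print("t",round(s["time"],2),"pos",np.round(s["position"],4),"yaw",round(yaw,2),"z",np.round(Z,3),"w",round(s["grip_width"],4),"gf",round(s["grip_force"],1),"F",np.round(s["wrist_force"],1),"j7",round(s["joints"][6],2))
A=list(map(float,sys.argv[1:]))
for i in range(0,len(A),4):
    x,y,z,t=A[i:i+4];d=(t-yaw+180)%360-180
    print(A[i:i+4],"->",np.round(r.inv().apply(np.array([x,y,z])-s["position"])/.12,3),"turn",round(-d/360,4))
E
python3 plan.py .426 -.337 .12 -1.6
```

```text
t 0.1 pos [ 0.2466 -0.5739  0.2306] yaw 23.25 z [-0.001  0.001 -1.   ] w 0.0854 gf 0.0 F [ 0.2 -1.  -0.5] j7 -0.09
[0.426, -0.337, 0.12, -1.6] -> [ 2.153 -1.223  0.923] turn 0.069
```

Request:
move_arm(targets="0.5 -0.3 0 0.02 -1; 1 -0.6 0 0.04 -1; 1 -0.6 0 0.069 -1; 1 -0.6 0 0.069 -1; 1 -0.6 0 0.069 -1")

```text
time: 0.72
position: [0.3275, -0.4617, 0.2311]
eef_rot: [0.0, 1.0, -0.013, -0.0]
wrist_force: [-0.2, -0.1, 0.1]
grip_width: 0.0857
grip_force: 0.0
```

```bash
python3 plan.py .426 -.337 .12 -1.6
```

```text
t 0.72 pos [ 0.3275 -0.4617  0.2311] yaw -1.44 z [-0.001 -0.    -1.   ] w 0.0857 gf 0.0 F [-0.2 -0.1  0.1] j7 -0.74
[0.426, -0.337, 0.12, -1.6] -> [ 0.795 -1.06   0.925] turn 0.0004
```

Request:
move_arm(targets="0.4 -0.5 0.4 0 -1; 0.8 -1 0.9 0 -1; 0.8 -1 0.9 0 -1; 0.8 -1 0.9 0 -1; 0.8 -1 0.9 0 -1")

```text
time: 1.35
position: [0.427, -0.3451, 0.1233]
eef_rot: [0.0, 1.0, -0.014, -0.0]
wrist_force: [-0.5, -0.2, 0.3]
grip_width: 0.0854
grip_force: 0.0
```

```bash
python3 plan.py .426 -.337 .06 -1.6 .426 -.337 .009 -1.6
```

```text
t 1.35 pos [ 0.427  -0.3451  0.1233] yaw -1.58 z [-0.001 -0.    -1.   ] w 0.0854 gf 0.0 F [-0.5 -0.2  0.3] j7 -1.05
[0.426, -0.337, 0.06, -1.6] -> [-0.01  -0.067  0.528] turn 0.0001
[0.426, -0.337, 0.009, -1.6] -> [-0.01  -0.067  0.953] turn 0.0001
```

Request:
move_arm(targets="0 -0.067 0.1 0 -1; 0 -0.067 0.4 0 -1; -0.01 -0.067 0.7 0 -1; -0.01 -0.067 0.95 0 -1; -0.01 -0.067 0.95 0 -1; -0.01 -0.067 0.95 0 -1; -0.01 -0.067 0.95 0 1; -0.01 -0.067 0.95 0 1; -0.01 -0.067 0.95 0 1; -0.01 -0.067 0.95 0 1; -0.01 -0.067 0.95 0 1; -0.01 -0.067 0.95 0 1; -0.01 -0.067 0.95 0 1; -0.01 -0.067 0.95 0 1", newtons=30)

```text
time: 3.1
position: [0.4274, -0.3359, 0.0103]
eef_rot: [0.001, 1.0, -0.014, 0.001]
wrist_force: [-2.1, 0.7, 6.7]
grip_width: 0.0476
grip_force: 30.0
```

```bash
python3 plan.py .426 -.337 .09 -1.6; python3 - <<'E'
from h import *
p,d=capture("scene");cv2.imwrite("pics/g.png",cv2.resize(p[230:390,60:260,::-1],None,fx=3,fy=3))
E
```

```text
t 3.1 pos [ 0.4274 -0.3359  0.0103] yaw -1.59 z [ 0.001 -0.001 -1.   ] w 0.0476 gf 30.0 F [-2.1  0.7  6.7] j7 -1.09
[0.426, -0.337, 0.09, -1.6] -> [-0.011  0.01  -0.664] turn 0.0
```

View pics/g.png

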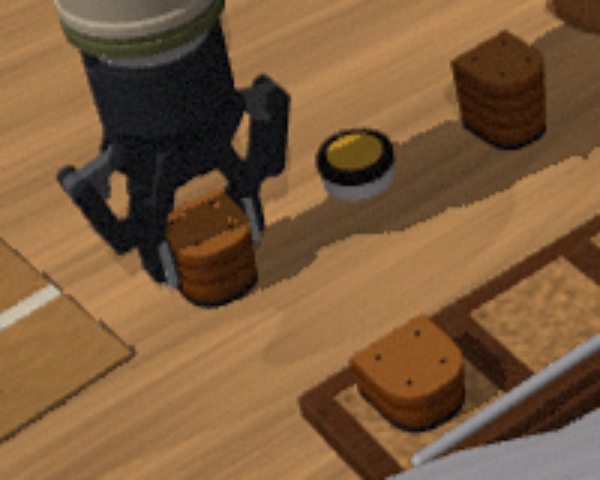

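Request:
move_arm(targets="0 0 -0.3 0 1; 0 0 -0.6 0 1; 0.3 -0.3 -0.75 0 1; 0.6 -0.6 -0.75 0 1; 0.95 -0.9 -0.75 0 1; 0.95 -0.9 -0.75 0 1; 0.95 -0.9 -0.75 0 1; 0.95 -0.9 -0.75 0 1")

```text
time: 4.15
position: [0.543, -0.2319, 0.0993]
eef_rot: [0.0, 1.0, -0.015, -0.0]
wrist_force: [-0.1, 0.3, -0.4]
grip_width: 0.0471
grip_force: 31.2
```

```bash
python3 plan.py .612 -.2235 .07 -1.5 .612 -.2235 .029 -1.5
```

```text
t 4.15 pos [ 0.543  -0.2319  0.0993] yaw -1.7 z [-0.    -0.001 -1.   ] w 0.0471 gf 31.2 F [-0.1  0.3 -0.4] j7 -1.36
[0.612, -0.2235, 0.07, -1.5] -> [ 0.573 -0.087  0.244] turn -0.0006
[0.612, -0.2235, 0.029, -1.5] -> [ 0.573 -0.087  0.585] turn -0.0006
```

Request:
move_arm(targets="0.3 -0.05 0 0 1; 0.573 -0.087 0 -0.0006 1; 0.573 -0.087 0.2 -0.0006 1; 0.573 -0.087 0.4 -0.0006 1; 0.573 -0.087 0.5 -0.0006 1; 0.573 -0.087 0.54 -0.0006 1; 0.573 -0.087 0.54 -0.0006 1; 0.573 -0.087 0.54 -0.0006 1")

```text
time: 5.15
position: [0.6134, -0.2223, 0.0355]
eef_rot: [0.0, 1.0, -0.012, 0.001]
wrist_force: [-0.0, 0.7, -0.5]
grip_width: 0.0476
grip_force: 31.1
```

```bash
python3 plan.py .612 -.2235 .029 -1.5
```

```text
t 5.15 pos [ 0.6134 -0.2223  0.0355] yaw -1.38 z [ 0.001 -0.001 -1.   ] w 0.0476 gf 31.1 F [-0.   0.7 -0.5] j7 -1.43
[0.612, -0.2235, 0.029, -1.5] -> [-0.012  0.01   0.055] turn 0.0003
```

Check the seat from above before setting down (the hand may hide it), using the scene camera as well.

Request:
move_arm(targets="-0.01 0.01 0.02 0 1; -0.01 0.01 0.05 0 1; -0.01 0.01 0.055 0 1; -0.01 0.01 0.055 0 1")

```text
time: 5.65
position: [0.6118, -0.2235, 0.0284]
eef_rot: [0.0, 1.0, -0.012, 0.0]
wrist_force: [-2.3, -0.3, 4.5]
grip_width: 0.0474
grip_force: 31.4
```

```bash
python3 plan.py .612 -.2235 .029 -1.5
```

```text
t 5.65 pos [ 0.6118 -0.2235  0.0284] yaw -1.39 z [ 0. -0. -1.] w 0.0474 gf 31.4 F [-2.3 -0.3  4.5] j7 -1.43
[0.612, -0.2235, 0.029, -1.5] -> [ 0.002 -0.    -0.005] turn 0.0003
```

Request:
move_arm(targets="0 0 0 0 -0.5; 0 0 0 0 -0.5; 0 0 0 0 -0.5; 0 0 -0.15 0 -0.5; 0 0 -0.5 0 -0.5; 0 0 -0.8 0 -0.5; -0.4 -0.3 -0.8 0 -1; -0.9 -0.6 -0.8 0 -1; -1 -0.9 -0.8 0 -1; -1 -0.9 -0.8 0 -1; -1 -0.9 -0.8 0 -1")

```text
time: 7.02
position: [0.495, -0.1129, 0.1251]
eef_rot: [0.0, 1.0, -0.012, 0.001]
wrist_force: [-0.1, 0.4, -0.7]
grip_width: 0.0857
grip_force: 0.0
```

```bash
cat > chk.py <<'E'
from h import *
import sys
p,d=capture("top");np.savez("top1.npz",p=p,d=d)
for h,q,c,wh,a,k in tops(p,d):
    if len(q)<400 or len(q)>900: continue
    print(round(h,4),k.round(0),len(q),"rect",c.round(4),np.round(wh,1),round(a,1))
cv2.imwrite("pics/chk_%s.png"%sys.argv[1],cv2.resize(p[150:340,130:520,::-1],None,fx=2,fy=2))
E
python3 chk.py 1; python3 plan.py .439 -.1185 .1 1.7 .439 -.1185 .022 1.7
```

```text
0.0734 [260. 266.] 633 rect [0.4785 0.1196] [48.5 52.1] 71.1
0.0868 [154. 270.] 674 rect [0.4579 0.3134] [49.2 51.9] 62.1
t 7.08 pos [ 0.4949 -0.1133  0.1247] yaw -1.42 z [ 0.001 -0.001 -1.   ] w 0.0853 gf 0.0 F [ 1.1  0.7 -0.2] j7 -1.52
[0.439, -0.1185, 0.1, 1.7] -> [-0.465  0.055  0.205] turn -0.0087
[0.439, -0.1185, 0.022, 1.7] -> [-0.466  0.054  0.855] turn -0.0087
```

View pics/chk_1.png

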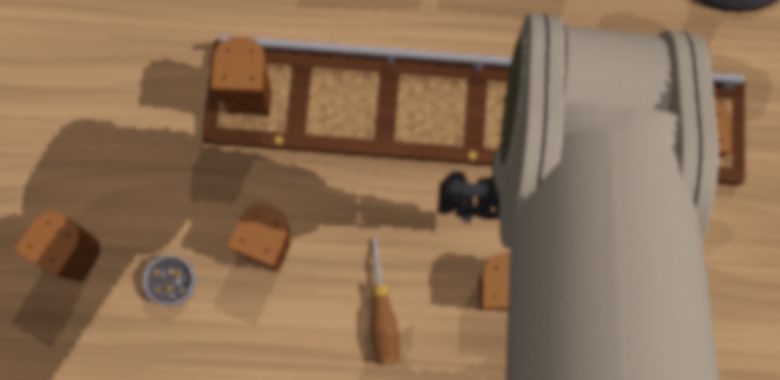

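The arm hides the placed heel, and the remaining heels are untouched; I'll check it later from a clearer pose. Next, heel 58.

Request:
move_arm(targets="-0.25 0.055 0 -0.0087 -1; -0.465 0.055 0.1 -0.0087 -1; -0.465 0.055 0.4 -0.0087 -1; -0.465 0.055 0.65 -0.0087 -1; -0.465 0.055 0.855 -0.0087 -1; -0.465 0.055 0.855 -0.0087 -1; -0.465 0.055 0.855 -0.0087 1; -0.465 0.055 0.855 -0.0087 1; -0.465 0.055 0.855 -0.0087 1; -0.465 0.055 0.855 -0.0087 1; -0.465 0.055 0.855 -0.0087 1; -0.465 0.055 0.855 -0.0087 1; -0.465 0.055 0.855 -0.0087 1")

```text
time: 8.7
position: [0.4392, -0.1178, 0.0224]
eef_rot: [0.0, 1.0, 0.015, 0.001]
wrist_force: [-1.0, 0.7, 6.9]
grip_width: 0.0474
grip_force: 30.3
```

```bash
python3 plan.py .613 -.1315 .1 -1.5
```

```text
t 8.7 pos [ 0.4392 -0.1178  0.0224] yaw 1.76 z [ 0.002 -0.001 -1.   ] w 0.0474 gf 30.3 F [-1.   0.7  6.9] j7 -1.46
[0.613, -0.1315, 0.1, -1.5] -> [ 1.445  0.159 -0.644] turn 0.0091
```

Request:
move_arm(targets="0 0 -0.3 0 1; 0.1 0 -0.6 0 1; 0.5 0.08 -0.64 0.0091 1; 0.95 0.15 -0.64 0.0091 1; 0.95 0.159 -0.64 0.0091 1; 0.95 0.159 -0.64 0.0091 1; 0.95 0.159 -0.64 0.0091 1")

```text
time: 9.57
position: [0.552, -0.1333, 0.0984]
eef_rot: [0.0, 1.0, -0.013, -0.0]
wrist_force: [0.5, -0.5, -0.4]
grip_width: 0.0471
grip_force: 31.3
```

```bash
python3 plan.py .613 -.1315 .045 -1.5 .613 -.1315 .0405 -1.5
```

```text
t 9.57 pos [ 0.552  -0.1333  0.0984] yaw -1.53 z [-0. -0. -1.] w 0.0471 gf 31.3 F [ 0.5 -0.5 -0.4] j7 -1.54
[0.613, -0.1315, 0.045, -1.5] -> [ 0.508 -0.028  0.445] turn -0.0001
[0.613, -0.1315, 0.0405, -1.5] -> [ 0.508 -0.028  0.482] turn -0.0001
```

Request:
move_arm(targets="0.3 -0.02 0 0 1; 0.508 -0.028 0 0 1; 0.508 -0.028 0.2 0 1; 0.508 -0.028 0.35 0 1; 0.508 -0.028 0.43 0 1; 0.508 -0.028 0.43 0 1; 0.508 -0.028 0.43 0 1")

```text
time: 10.45
position: [0.6143, -0.1316, 0.0474]
eef_rot: [0.0, 1.0, -0.013, 0.001]
wrist_force: [-0.5, 0.6, -0.5]
grip_width: 0.047
grip_force: 31.3
```

```bash
python3 plan.py .613 -.1315 .0405 -1.5
```

```text
t 10.45 pos [ 0.6143 -0.1316  0.0474] yaw -1.52 z [ 0.001 -0.    -1.   ] w 0.047 gf 31.3 F [-0.5  0.6 -0.5] j7 -1.59
[0.613, -0.1315, 0.0405, -1.5] -> [-0.011 -0.001  0.057] turn -0.0001
```

Request:
move_arm(targets="-0.01 0 0.03 0 1; -0.01 0 0.055 0 1; -0.01 0 0.055 0 1; -0.01 0 0.055 0 1; -0.01 0 0.055 0 -0.5; -0.01 0 0.055 0 -0.5; -0.01 0 0.055 0 -0.5; -0.01 0 -0.1 0 -0.5; -0.01 0 -0.5 0 -0.5; -0.01 0 -0.8 0 -0.5; -0.4 -0.4 -0.8 0 -1; -0.8 -0.8 -0.8 0 -1; -1 -1 -0.8 0.02 -1; -1 -1 -0.8 0.048 -1; -1 -1 -0.8 0.048 -1")

```text
time: 12.32
position: [0.4974, -0.0082, 0.1439]
eef_rot: [0.0, 0.987, -0.163, 0.001]
wrist_force: [0.4, 0.3, 1.0]
grip_width: 0.0853
grip_force: 0.0
```

```bash
python3 plan.py .472 .122 .13 -18.9
```

```text
t 12.32 pos [ 0.4974 -0.0082  0.1439] yaw -18.71 z [ 0.002 -0.001 -1.   ] w 0.0853 gf 0.0 F [0.4 0.3 1. ] j7 -2.03
[0.472, 0.122, 0.13, -18.9] -> [-0.549 -0.96   0.115] turn 0.0005
```

Request:
move_arm(targets="-0.2 -0.4 0 0 -1; -0.4 -0.8 0 0 -1; -0.549 -0.96 0.1 0 -1; -0.549 -0.96 0.1 0 -1; -0.549 -0.96 0.1 0 -1")

```text
time: 12.95
position: [0.4726, 0.1209, 0.1309]
eef_rot: [0.0, 0.987, -0.163, 0.0]
wrist_force: [-0.1, -0.3, -0.3]
grip_width: 0.0855
grip_force: 0.0
```

```bash
python3 chk.py 2; python3 plan.py .472 .122 .036 -18.9
```

```text
0.0775 [394. 201.] 593 rect [ 0.6186 -0.1321] [52.6 46.9] 0.9
0.0639 [440. 207.] 578 rect [ 0.6158 -0.2251] [47.3 52.7] 89.7
0.0499 [483. 213.] 576 rect [ 0.6122 -0.3145] [48. 53.] 89.1
0.087 [154. 270.] 667 rect [0.4579 0.3134] [49.2 51.9] 62.1
t 13.0 pos [0.4727 0.1208 0.131 ] yaw -18.81 z [ 0.001 -0.    -1.   ] w 0.0853 gf 0.0 F [ 0.3 -0.6 -0.1] j7 -2.31
[0.472, 0.122, 0.036, -18.9] -> [-0.009 -0.008  0.791] turn 0.0003
```

View pics/chk_2.png

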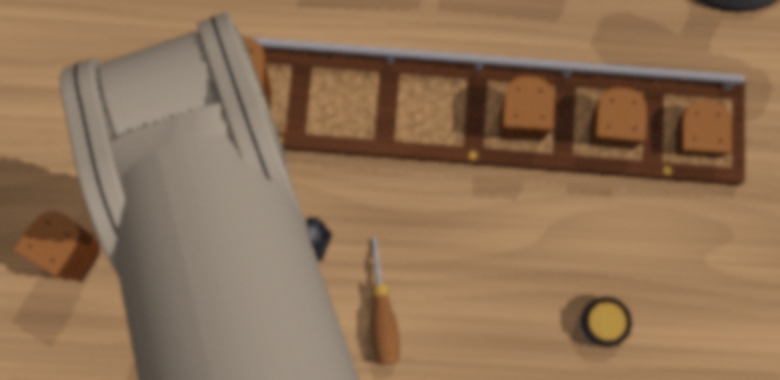

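Request:
move_arm(targets="-0.009 -0.008 0.3 0 -1; -0.009 -0.008 0.6 0 -1; -0.009 -0.008 0.79 0 -1; -0.009 -0.008 0.79 0 -1; -0.009 -0.008 0.79 0 -1; -0.009 -0.008 0.79 0 1; -0.009 -0.008 0.79 0 1; -0.009 -0.008 0.79 0 1; -0.009 -0.008 0.79 0 1; -0.009 -0.008 0.79 0 1; -0.009 -0.008 0.79 0 1; -0.009 -0.008 0.79 0 1")

```text
time: 14.5
position: [0.4717, 0.1233, 0.0364]
eef_rot: [-0.0, 0.987, -0.163, 0.001]
wrist_force: [-1.1, -0.3, 6.1]
grip_width: 0.047
grip_force: 30.3
```

```bash
python3 plan.py .54 .03 .11 -1.5 .6167 -.04 .11 -1.5
```

```text
t 14.5 pos [0.4717 0.1233 0.0364] yaw -18.79 z [ 0.001 -0.    -1.   ] w 0.047 gf 30.3 F [-1.1 -0.3  6.1] j7 -2.39
[0.54, 0.03, 0.11, -1.5] -> [ 0.79   0.553 -0.612] turn -0.048
[0.6167, -0.04, 0.11, -1.5] -> [ 1.583  0.899 -0.612] turn -0.048
```

Request:
move_arm(targets="0 0 -0.3 0 1; 0 0 -0.6 0 1; 0.4 0.3 -0.61 -0.02 1; 0.8 0.6 -0.61 -0.048 1; 0.98 0.9 -0.61 -0.048 1; 0.98 0.9 -0.61 -0.048 1; 0.98 0.9 -0.61 -0.048 1; 0.98 0.9 -0.61 -0.048 1")

```text
time: 15.5
position: [0.5474, -0.0154, 0.109]
eef_rot: [-0.0, 1.0, -0.012, 0.0]
wrist_force: [0.1, 0.0, -0.1]
grip_width: 0.0472
grip_force: 31.3
```

```bash
python3 plan.py .6167 -.0397 .0545 -1.5
```

```text
t 15.5 pos [ 0.5474 -0.0154  0.109 ] yaw -1.4 z [ 0.  0. -1.] w 0.0472 gf 31.3 F [ 0.1  0.  -0.1] j7 -1.76
[0.6167, -0.0397, 0.0545, -1.5] -> [0.582 0.188 0.454] turn 0.0003
```

Request:
move_arm(targets="0.3 0.1 0 0 1; 0.582 0.188 0 0 1; 0.582 0.188 0.15 0 1; 0.582 0.188 0.3 0 1; 0.582 0.188 0.4 0 1; 0.582 0.188 0.4 0 1; 0.582 0.188 0.4 0 1")

```text
time: 16.38
position: [0.6171, -0.0412, 0.0615]
eef_rot: [0.0, 1.0, -0.013, 0.0]
wrist_force: [-0.0, 0.2, -0.4]
grip_width: 0.0476
grip_force: 31.3
```

```bash
python3 plan.py .6167 -.0397 .0545 -1.5
```

```text
t 16.38 pos [ 0.6171 -0.0412  0.0615] yaw -1.51 z [ 0.001 -0.    -1.   ] w 0.0476 gf 31.3 F [-0.   0.2 -0.4] j7 -1.75
[0.6167, -0.0397, 0.0545, -1.5] -> [-0.004 -0.012  0.059] turn -0.0
```

Request:
move_arm(targets="0 -0.012 0.03 0 1; 0 -0.012 0.057 0 1; 0 -0.012 0.057 0 1; 0 -0.012 0.057 0 1; 0 -0.012 0.057 0 -0.5; 0 -0.012 0.057 0 -0.5; 0 -0.012 0.057 0 -0.5; 0 -0.012 -0.1 0 -0.5; 0 -0.012 -0.5 0 -0.5; 0 -0.012 -0.8 0 -0.5; -0.5 -0.2 -0.8 -0.02 -1; -1 -0.5 -0.8 -0.05 -1; -1 -0.8 -0.8 -0.08 -1; -1 -1 -0.8 -0.11 -1; -1 -1 -0.8 -0.14 -1; -1 -1 -0.8 -0.17 -1; -1 -1 -0.8 -0.2 -1; -1 -1 -0.8 -0.23 -1; -1 -1 -0.8 -0.26 -1")

```text
time: 18.75
position: [0.5004, 0.0819, 0.1583]
eef_rot: [0.001, 0.695, 0.719, 0.0]
wrist_force: [0.3, -0.0, -0.3]
grip_width: 0.0856
grip_force: 0.0
```

```bash
python3 plan.py .4518 .317 .14 152.1
```

```text
t 18.75 pos [0.5004 0.0819 0.1583] yaw 91.99 z [ 0.001 -0.    -1.   ] w 0.0856 gf 0.0 F [ 0.3 -0.  -0.3] j7 -0.32
[0.4518, 0.317, 0.14, 152.1] -> [ 1.972 -0.337  0.151] turn -0.167
```

Request:
move_arm(targets="0.5 -0.1 0 -0.03 -1; 1 -0.2 0 -0.06 -1; 1 -0.2 0 -0.09 -1; 1 -0.2 0 -0.12 -1; 1 -0.2 0 -0.15 -1; 1 -0.2 0 -0.167 -1; 1 -0.2 0 -0.167 -1; 1 -0.2 0 -0.167 -1")

```text
time: 19.75
position: [0.4729, 0.2011, 0.1575]
eef_rot: [0.0, 0.245, 0.969, -0.0]
wrist_force: [0.5, 0.1, 0.6]
grip_width: 0.0854
grip_force: 0.0
```

```bash
python3 plan.py .4518 .317 .14 152.1
```

```text
t 19.75 pos [0.4729 0.2011 0.1575] yaw 151.59 z [ 0.001 -0.    -1.   ] w 0.0854 gf 0.0 F [0.5 0.1 0.6] j7 0.42
[0.4518, 0.317, 0.14, 152.1] -> [0.614 0.766 0.145] turn -0.0014
```

Request:
move_arm(targets="0.3 0.4 0 -0.0014 -1; 0.614 0.766 0.1 -0.0014 -1; 0.614 0.766 0.1 -0.0014 -1; 0.614 0.766 0.1 -0.0014 -1; 0.614 0.766 0.1 -0.0014 -1")

```text
time: 20.38
position: [0.4522, 0.3157, 0.1451]
eef_rot: [0.0, 0.241, 0.97, -0.0]
wrist_force: [0.7, 0.1, -0.2]
grip_width: 0.0852
grip_force: 0.0
```

```bash
python3 chk.py 3; python3 plan.py .4518 .317 .05 152.1
```

```text
0.1181 [249. 182.] 649 rect [0.6289 0.1482] [53.3 48.7] 3.1
0.0914 [348. 195.] 607 rect [ 0.6229 -0.0405] [48.3 53.2] 88.5
0.0776 [394. 201.] 593 rect [ 0.6183 -0.132 ] [53.  46.9] 0.9
0.0638 [440. 207.] 582 rect [ 0.6157 -0.2251] [47.4 53. ] 89.7
0.0498 [483. 213.] 579 rect [ 0.6122 -0.3144] [48.  53.1] 88.7
t 20.43 pos [0.4522 0.3157 0.1451] yaw 152.09 z [ 0.001 -0.001 -1.   ] w 0.0854 gf 0.0 F [ 0.1  0.6 -0.3] j7 0.15
[0.4518, 0.317, 0.05, 152.1] -> [0.008 0.008 0.792] turn -0.0
```

View pics/chk_3.png

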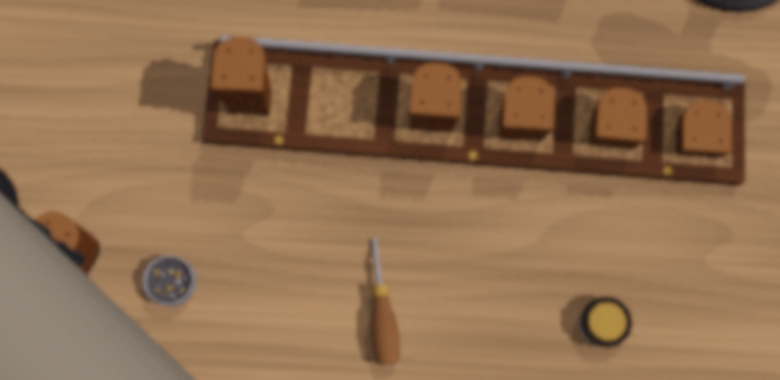

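Request:
move_arm(targets="0.008 0.008 0.3 0 -1; 0.008 0.008 0.6 0 -1; 0.008 0.008 0.79 0 -1; 0.008 0.008 0.79 0 -1; 0.008 0.008 0.79 0 -1; 0.008 0.008 0.79 0 1; 0.008 0.008 0.79 0 1; 0.008 0.008 0.79 0 1; 0.008 0.008 0.79 0 1; 0.008 0.008 0.79 0 1; 0.008 0.008 0.79 0 1; 0.008 0.008 0.79 0 1")

```text
time: 21.92
position: [0.4513, 0.3186, 0.0508]
eef_rot: [0.0, 0.24, 0.971, 0.0]
wrist_force: [-0.9, -0.3, 5.4]
grip_width: 0.0471
grip_force: 30.4
```

```bash
python3 plan.py .50 .18 .135 178.5
```

```text
t 21.93 pos [0.4513 0.3186 0.0508] yaw 152.25 z [ 0.001  0.    -1.   ] w 0.0471 gf 30.4 F [-0.9 -0.3  5.4] j7 0.07
[0.5, 0.18, 0.135, 178.5] -> [-0.897 -0.832 -0.702] turn -0.0729
```

Request:
move_arm(targets="0 0 -0.3 0 1; 0 0 -0.6 0 1; -0.4 -0.4 -0.7 -0.02 1; -0.8 -0.8 -0.7 -0.045 1; -0.9 -0.83 -0.7 -0.0729 1; -0.9 -0.83 -0.7 -0.0729 1; -0.9 -0.83 -0.7 -0.0729 1; -0.9 -0.83 -0.7 -0.0729 1")

```text
time: 22.92
position: [0.4995, 0.1812, 0.1341]
eef_rot: [-0.0, 0.013, 1.0, 0.0]
wrist_force: [-0.7, -0.4, -0.8]
grip_width: 0.0471
grip_force: 31.5
```

```bash
python3 plan.py .56 .053 .135 178.5
```

```text
t 22.93 pos [0.4995 0.1812 0.1341] yaw 178.54 z [-0.  0. -1.] w 0.0471 gf 31.5 F [-0.7 -0.4 -0.8] j7 0.86
[0.56, 0.053, 0.135, 178.5] -> [-0.531 -1.055 -0.007] turn 0.0001
```

Request:
move_arm(targets="-0.1 -0.5 0 0 1; -0.3 -1 0 0 1; -0.45 -1 0 0 1; -0.45 -1 0 0 1; -0.45 -1 0 0 1")

```text
time: 23.55
position: [0.5501, 0.0604, 0.134]
eef_rot: [-0.0, 0.012, 1.0, 0.0]
wrist_force: [-0.9, 0.2, -0.5]
grip_width: 0.0476
grip_force: 31.7
```

```bash
python3 plan.py .6195 .053 .069 178.5
```

```text
t 23.55 pos [0.5501 0.0604 0.134 ] yaw 178.64 z [-0.001  0.001 -1.   ] w 0.0476 gf 31.7 F [-0.9  0.2 -0.5] j7 1.1
[0.6195, 0.053, 0.069, 178.5] -> [-0.58  -0.048  0.542] turn 0.0004
```

Request:
move_arm(targets="-0.3 -0.048 0 0 1; -0.58 -0.048 0 0 1; -0.58 -0.048 0.2 0 1; -0.58 -0.048 0.4 0 1; -0.58 -0.048 0.49 0 1; -0.58 -0.048 0.49 0 1; -0.58 -0.048 0.49 0 1")

```text
time: 24.42
position: [0.6208, 0.0513, 0.0765]
eef_rot: [0.001, 0.013, 1.0, 0.0]
wrist_force: [0.7, -0.3, 0.2]
grip_width: 0.0475
grip_force: 31.7
```

```bash
python3 plan.py .6195 .053 .069 178.5
```

```text
t 24.43 pos [0.6208 0.0513 0.0765] yaw 178.52 z [ 0.001  0.    -1.   ] w 0.0475 gf 31.7 F [ 0.7 -0.3  0.2] j7 1.07
[0.6195, 0.053, 0.069, 178.5] -> [0.011 0.014 0.062] turn 0.0
```

Request:
move_arm(targets="0.01 0.014 0.03 0 1; 0.01 0.014 0.06 0 1; 0.01 0.014 0.06 0 1; 0.01 0.014 0.06 0 1; 0.01 0.014 0.06 0 -0.5; 0.01 0.014 0.06 0 -0.5; 0.01 0.014 0.06 0 -0.5; 0.01 0.014 -0.1 0 -0.5; 0.01 0.014 -0.4 0 -0.5; 0.01 0.014 -0.8 0 -0.5; 0.4 0.014 -0.8 0 -0.5; 0.9 0.1 -0.8 0 -0.5; 1 0.5 -0.8 0 -0.5; 1 1 -0.8 0 -0.5; 1 1 -0.8 0 -0.5; 1 1 -0.8 0 -0.5")

```text
time: 26.42
position: [0.5037, 0.1741, 0.1721]
eef_rot: [0.0, 0.013, 1.0, -0.0]
wrist_force: [-0.5, -0.8, -0.2]
grip_width: 0.0643
grip_force: 0.0
```

Request:
move_arm(targets="0.2 0.5 0 0 -1; 0.4 1 0 0 -1; 0.4 1 0 0 -1; 0.4 1 0 0 -1; 0.4 1 0 0 -1")

```text
time: 27.05
position: [0.46, 0.2931, 0.1712]
eef_rot: [0.0, 0.015, 1.0, -0.001]
wrist_force: [-0.4, 0.0, -0.4]
grip_width: 0.0856
grip_force: 0.0
```

```bash
python3 chk.py 4; python3 - <<'E'
from h import *
p,d=capture("scene");np.savez("scene1.npz",p=p,d=d);cv2.imwrite("pics/sc1.png",cv2.resize(p[180:420,140:440,::-1],None,fx=2.5,fy=2.5))
E
```

```text
0.1176 [249. 182.] 649 rect [0.6296 0.1472] [53.2 48.9] 0.5
0.0913 [348. 195.] 611 rect [ 0.6229 -0.0405] [48.3 53.2] 89.4
0.0775 [394. 202.] 598 rect [ 0.6184 -0.1321] [52.9 46.9] 0.9
0.0638 [440. 207.] 576 rect [ 0.6156 -0.2251] [47.4 53.2] 89.7
0.0497 [483. 213.] 575 rect [ 0.6123 -0.3145] [48.  52.7] 89.3
```

View pics/chk_4.png

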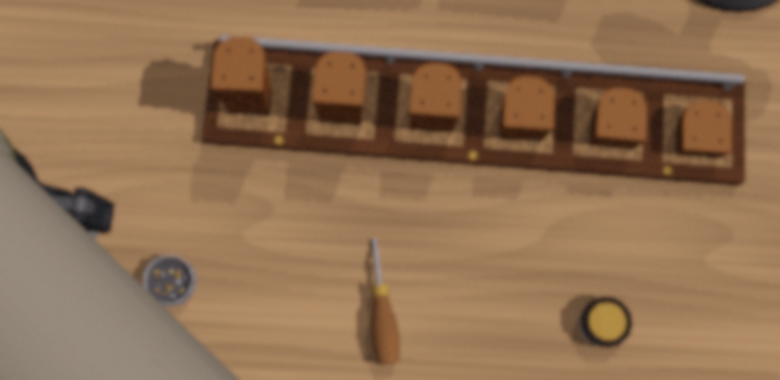

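View pics/sc1.png

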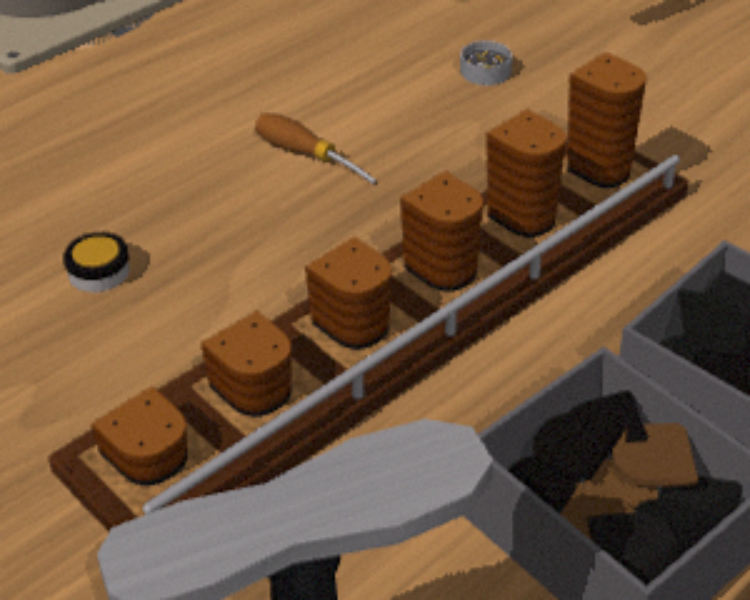

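All four stand upright and the row climbs steadily. In the top crop the seats sit at x ≈ 240, 341, 436, 529, 621 and 706. I'll check the centring across both views, since the 86 mm heel dropped out of the list.

```bash
python3 - <<'E'
from h import *
mk=np.array([[.6156,-.3157],[.6179,-.2237],[.6201,-.1317],[.6222,-.0397],[.6252,.0522],[.6276,.1442]])
hs=[.048,.062,.076,.090,.104,.118]
for n in("top","scene"):
    D=np.load(n+"1.npz");p,d=D["p"],D["d"];W=world(n,d)
    for (x,y),z in zip(mk,hs):
        m=((abs(W[...,2]-z)<.005)&(abs(W[...,0]-x)<.037)&(abs(W[...,1]-y)<.037)).astype(np.uint8)
        m=cv2.morphologyEx(m,cv2.MORPH_OPEN,np.ones((3,3),np.uint8))
        q=ray(n,np.argwhere(m)[:,::-1],z)[:,:2];r=cv2.minAreaRect((q*1000).astype(np.float32))
        print(n,z,len(q),"err mm",((np.array(r[0])/1000-[x,y])*1000).round(1),np.round(r[1],1),round(r[2],1))
E
```

```text
top 0.048 578 err mm [-2.7  0.6] [48.1 52.8] 89.3
top 0.062 584 err mm [-1.1 -1.9] [47.4 51.9] 89.7
top 0.076 595 err mm [-1.1 -0.6] [52.7 47. ] 0.9
top 0.09 600 err mm [ 1.3 -0.6] [52.5 48.3] 2.6
top 0.104 621 err mm [0.5 0.2] [48.3 52.9] 88.7
top 0.118 629 err mm [2.3 3.6] [51.4 47.5] 3.1
scene 0.048 706 err mm [-1.   2.7] [50.2 55.6] 89.3
scene 0.062 615 err mm [ 1.  -0.9] [50.6 56.2] 87.3
scene 0.076 542 err mm [0.9 0.5] [52.4 56.8] 88.6
scene 0.09 475 err mm [3.2 0.3] [53.1 57.3] 88.2
scene 0.104 414 err mm [1.8 0.8] [55.7 56.9] 89.9
scene 0.118 362 err mm [3.  4.6] [56.2 54.8] 0.2
```

All four are within about 2 mm of the mark centres and square to the rack, and the robot is clear of everything.

```bash
python3 -c "
from cell import *
print(sign_off())"
```

```text
the job is handed in; nothing more can be done
None
```

The job is handed in at about 27 s: the 44, 58, 72 and 86 mm heels stand upright and square on the four marks, climbing from the lowest to the highest, each about 2 mm off centre in the top view (one reads 3 mm in the scene view), and the end heels were not touched.

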